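# Unlock the child-resistant cap of the smaller reagent bottle

### The arm

A 7-joint arm with a two-finger parallel gripper is mounted at the origin on a cart in front of the work surface, level with it; the furniture and walls round the work are solid. World frame = base frame: x ahead of the robot, y to its left, z up, the work surface at z = 0. Lengths are in m, angles in rad, forces in N, time in s.
With the tool pointing down it reaches from about 0.4 to 0.85 m from the base axis. Payload 10.4 kg.
Tool frame: the origin (TCP) lies at the centre of the arm's flange, where the gripper is bolted on; the fingertips stand 173 mm ahead of it and the grasp point (between the pads) lies 155 mm ahead of it; z points along the fingers, y is the line along which they close (so a half turn about z gives the same grasp; the last joint's range is limited). The gripper opens to 85 mm and grips with 20 to 120 N. Pads are 22 mm wide; open, the fingers measure 114 mm over their backs; the gripper's body (76 mm by 85 mm) begins 54 mm behind the grasp point. The pads swing forward as they close: fully open they stand 13 mm farther back than shut.
Start: joints at [-1.21, 0.332, -0.065, 1.46, 0.022, 1.35, -0.088], TCP at [0.234, 0.58, 0.405] pointing down, gripper open.
Joint ranges: [-2.6, 2.6], [-0.5, 2.12], [-1.47, 1.34], [0.16, 2.42], [-1.27, 4.41], [0.06, 2.06], [-2.6, 2.6]. Speed limits (rad/s): [2.22, 2.22, 2.79, 2.79, 3.14, 3.14, 3.14].

### API

Orientations are given as a unit quaternion [x, y, z, w].
In Python, from workcell import manip, viewer, finder gives the robot as it stands.
- The arm moves only by the tool arm_command, never from a script. Its argument "plan" is a list of rows, each an object with "dp": the shift along the tool's x, y, z in mm, a list of three; "spin": the turn about the tool's z in rad. A call has 1 to 5 rows; each row shifts and turns the commanded pose from where the row before left it, along the tool's axes as they then stand; what a row does not reach is not made up. A row lasts 1/10 s, in which the tool goes at most 50 mm and 8.59 degrees, less where a joint would pass 70% of its speed; a pose out of reach is approached as far as the arm can. A call is refused whole if a number of a shift passes 50 or a number of a turn 0.15, either way. A call with a gripper value outside its range is refused whole. "grip" is the closure, from -1 (fully open) to 1 (shut), set as the call begins (left out, the last holds). The fingers move at their own pace and stop on an object; "newtons" is the grip in N (left out, the last holds). Time passes only in rows, so rows that do not move let the fingers close. It gives the time, the measured TCP pose, the force, the opening and the grip force at its end, in the units of the state.
- manip.get_obs(): the state, without advancing time (a new reading comes with each control period).
- viewer.camera(name): name is "side" or "top" or "wrist"; returns the picture (480x640x3 uint8, blue, green, red); there is no depth.
- viewer.camera_params(name): a dict with "vertical_fov" (degrees; the focal length in pixels is half the picture's height over the tangent of half this angle, whatever the lens; pixels are square), "cx", "cy" (the principal point, pixels), "R" (3x3) and "t" (3): a world point X has camera coordinates R X + t; the wrist camera has in their place "T_tool_cam" (4x4, takes a point from camera to tool coordinates, whose origin is the TCP and whose axes are the flange's). Camera axes: x right, y down, z forward; pixel columns grow to the right and rows downward; lengths in m; the calibration is good to about 2 mm. A picture is of the moment at which its call begins: read the wrist's pose just before it. camera_params takes no time and is no camera call.
- manip.hand_in(): hands the job in; it is judged then, once.
Trained networks look in the newest picture that a camera, given by its name, has taken for a name from the list of things; names that differ only in an ending like _2 or _b are one class to them, and where a whole thing is asked for, a point or a joint stands for the part that bears it (a point fixed in the world has none). Each returns a list of dicts, best first, with "score" (0 to 1); they miss things now and then, are a little off and sometimes report something else, mostly with a low value. They report only what shows in the picture. A call takes as long as a camera call.
- finder.find_in(camera, thing): "position" ([x, y, z] in m, in world coordinates, good to about 4 mm: the middle of the surface that is visible of it).
The state is a dict: "clock": time; "joint_pos": joint angles; "joint_velocities": joint speeds; "tau": joint torques, N m; "position": TCP position; "ee_rot": TCP orientation; "ft_force": force on the tool from outside, world axes, zero at the start; "torque": the same for the moment, N m; "grip_width": opening from 0.0 (shut) to 1.0 (fully open); "grasp_force": force on a finger pad.
Only numpy, scipy, OpenCV 4.12 (cv2) and the standard library are available. Lean on these libraries where they do the work, as an engineer would, in place of code of your own. Each camera call takes 0.05 s, during which the arm holds its last target. There are 200 camera calls.

### The job

Two white reagent bottles with ribbed child-resistant caps are held in grey bench clamps. Unlock the cap of the smaller, shorter one: push it straight down against its spring and, keeping it down, turn it counter-clockwise (seen from above) about a quarter turn, past its ratchet, then let go so that it springs up again and stays unlocked. Leave the cap of the taller bottle locked.

Things in the scene. Friction and masses are not known exactly. Their poses are not given: they have to be found in the camera images.
- small_cap_top (a point): Centre of the flat top of the smaller bottle's cap, on the bottle's vertical axis; z up. Round white ribbed cap, 43 mm across, 28 mm tall, thin moulded arrow on top; top about 137 mm above the worktop. Grip it across any diameter. The bottle (white, 56 mm across) is held upright in a clamp bolted down; it cannot move or turn. Its shoulder is 37 mm below the cap's top (29 mm with the cap down)
- small_cap (a joint): Turn of the smaller bottle's cap, rad: 0 locked, grows counter-clockwise seen from above; end stop at 2.1. With the cap up a tooth blocks it at about 0.05. Pressed at least 5 mm down, it passes under the tooth, which ends at about 1.0; beyond that the released cap springs up and the tooth keeps it from turning back. Turning takes about 0.03 Nm
- small_press (a joint): How far the smaller bottle's cap is pressed down, in m: 0 up, 0.008 fully down (hard stop); at least 0.005 frees the turn. Spring: 4 N at the top, 12 N fully down; it comes up by itself
- tall_cap (a joint): Turn of the taller bottle's cap, rad, 0 locked; same kind as the smaller's. That bottle is white, 68 mm across, its cap 51 mm across, its top about 160 mm above the worktop. The bottles stand at least 150 mm apart, axis to axis; loose vials 60 mm tall and a 92 mm amber bottle stand near them

How it is judged:
On the way:
1. the smaller bottle's cap is turned while it is pressed down (value of joint small_press above 0.003 m and value of joint small_cap between 0.25 and 0.9 rad), for 0.04 s.
At the end, for the whole second after the job is handed in: The smaller bottle's cap is turned more than 0.9 rad (52 degrees) from locked, past its ratchet, and has sprung up again (pressed less than 2.5 mm); the taller bottle's cap is still locked (turned less than 0.15 rad) (value of joint small_cap above 0.9 rad and value of joint small_press below 0.0025 m and value of joint tall_cap below 0.15 rad); the robot touches nothing.
It fails at once if the taller bottle's cap is turned (value of joint tall_cap above 0.3 rad).
It also fails if it takes over 29 s, if anything falls off the work surface, if the arm or the gripper's body presses on something with over 40 N, if the wrist force passes 120 N, or if a joint passes its speed limit or range.

## Working session

There is one attempt and no reset: what is moved stays moved. The work goes in short steps, Python scripts to look and compute and a tool call to move; the robot and the scene stay as the last step left them, time stands still between calls to the robot, and variables do not carry over. Pictures are saved under pics/ and viewed, at most 10 in all, crops included, and the job is handed in when it is done.

Besides the shell and the picture viewer there is one more tool, called as name(argument=value, ...), one argument or row to a line, values as JSON. arm_command: Moves the arm, as the interface text tells. Its arguments: {"type":"object","properties":{"plan":{"type":"array","items":{"type":"object","properties":{"dp":{"type":"array","items":{"type":"number"}},"spin":{"type":"number"}}}},"grip":{"type":"number"},"newtons":{"type":"number"}},"required":["plan"]}

```bash
mkdir -p pics
python3 - <<'E'
from workcell import manip, viewer, finder
import cv2, numpy as np
o=manip.get_obs();print(o['clock'],o['position'],o['ee_rot'],o['grip_width'])
a=viewer.camera('top');t=finder.find_in('top','small_cap_top');t2=finder.find_in('top','tall_cap')
b=viewer.camera('side');s=finder.find_in('side','small_cap_top')
for x in (t,t2,s):print(x[:4])
for c in('top','side','wrist'):print(viewer.camera_params(c))
cv2.imwrite('pics/a.png',cv2.resize(np.hstack([a,b]),(800,300)))
cv2.imwrite('pics/top.png',a)
E
```

```text
0.0 [0.2339536  0.57941973 0.40390513] [ 1.90703343e-01  9.81647445e-01 -7.16451303e-04 -1.20222572e-04] 1.0043537533377473
[{'position': [0.5803, -0.0846, 0.1352], 'score': 0.73}]
[{'position': [0.5035, 0.2005, 0.1554], 'score': 0.57}]
[]
{'vertical_fov': 46.48992540672721, 'cx': 319.27390409561616, 'cy': 235.39411154764733, 'R': array([[-0.04126961, -0.99914561,  0.00220642],
       [-0.97584822,  0.039833  , -0.21478731],
       [ 0.21451591, -0.01101732, -0.97665836]]), 't': array([0.13450762, 0.55743375, 0.95738492])}
{'vertical_fov': 48.38593900361284, 'cx': 323.09009348321445, 'cy': 228.52371899701203, 'R': array([[-0.99952278, -0.02086758,  0.02277633],
       [-0.02984105,  0.46172811, -0.88651941],
       [ 0.00798304, -0.88677601, -0.46213048]]), 't': array([0.5527545, 0.1021588, 1.0154116])}
{'vertical_fov': 70.70360433520787, 'cx': 318.8420769018089, 'cy': 238.96795747290395, 'T_tool_cam': array([[ 1.78524889e-04, -9.53896796e-01, -3.00134753e-01,
         7.59040519e-02],
       [ 9.99999859e-01,  3.20495990e-04, -4.23793757e-04,
         1.21670253e-03],
       [ 5.00447492e-04, -3.00134635e-01,  9.53896719e-01,
         3.12807917e-02],
       [ 0.00000000e+00,  0.00000000e+00,  0.00000000e+00,
         1.00000000e+00]])}
```

View pics/a.png

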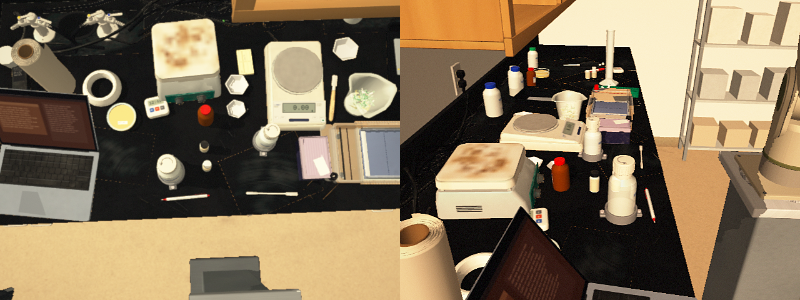

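View pics/top.png

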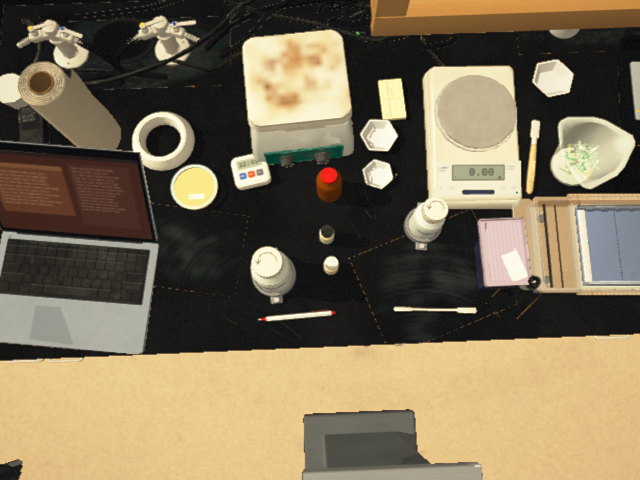

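The top view shows the small bottle's cap at about (434,209) px and the tall one at (267,261). This agrees with the finder: small cap at (0.580, -0.085, 0.135), a plausible height and reach. Next I move above it.

arm_command(
  plan=[
    {"dp": [-35,-30,0],"spin": 0},
    {"dp": [-35,-30,0],"spin": 0},
    {"dp": [-35,-30,0],"spin": 0},
    {"dp": [-35,-30,0],"spin": 0},
    {"dp": [-35,-30,0],"spin": 0},
  ],
  grip=-1,
)

```text
clock: 0.75
position: [0.3407, 0.3731, 0.4047]
ee_rot: [0.191, 0.982, 0.0, -0.0]
ft_force: [1.7, 0.5, -0.2]
grip_width: 0.998
grasp_force: 0.0
```

arm_command(
  plan=[
    {"dp": [-35,-30,0],"spin": 0},
    {"dp": [-35,-30,0],"spin": 0},
    {"dp": [-35,-30,0],"spin": 0},
    {"dp": [-35,-30,0],"spin": 0},
    {"dp": [-35,-30,0],"spin": 0},
  ],
)

```text
clock: 1.25
position: [0.4467, 0.1684, 0.4049]
ee_rot: [0.191, 0.982, 0.0, 0.0]
ft_force: [0.4, 0.0, 1.2]
grip_width: 1.005
grasp_force: 0.0
```

arm_command(
  plan=[
    {"dp": [-35,-30,0],"spin": 0},
    {"dp": [-35,-30,0],"spin": 0},
    {"dp": [-35,-30,0],"spin": 0},
    {"dp": [-35,-30,0],"spin": 0},
    {"dp": [-35,-30,0],"spin": 0},
  ],
)

```text
clock: 1.75
position: [0.5528, -0.036, 0.4049]
ee_rot: [0.191, 0.982, 0.0, 0.0]
ft_force: [1.0, 0.2, 0.6]
grip_width: 1.003
grasp_force: 0.0
```

arm_command(
  plan=[
    {"dp": [-35,-30,0],"spin": 0.14},
    {"dp": [0,0,0],"spin": 0.14},
    {"dp": [0,0,0],"spin": 0.14},
    {"dp": [0,0,0],"spin": 0.14},
    {"dp": [0,0,0],"spin": 0.14},
  ],
)

```text
clock: 2.25
position: [0.5735, -0.0753, 0.4045]
ee_rot: [0.518, 0.855, -0.0, -0.0]
ft_force: [-0.2, -0.3, 0.1]
grip_width: 1.0
grasp_force: 0.0
```

arm_command(
  plan=[
    {"dp": [0,0,0],"spin": 0.14},
    {"dp": [0,0,0],"spin": 0.14},
    {"dp": [0,0,0],"spin": 0.14},
    {"dp": [0,0,0],"spin": 0.14},
    {"dp": [0,0,0],"spin": 0.14},
  ],
)

```text
clock: 2.75
position: [0.5735, -0.0752, 0.4046]
ee_rot: [0.78, 0.626, -0.0, -0.0]
ft_force: [0.4, -1.1, -0.5]
grip_width: 1.005
grasp_force: 0.0
```

```bash
cat > h.py <<'E'
from workcell import manip, viewer, finder
import cv2, numpy as np
from scipy.spatial.transform import Rotation as R
def ray(c,uv,z,o=None):
    p=viewer.camera_params(c);f=240/np.tan(np.radians(p['vertical_fov']/2))
    d=np.array([(uv[0]-p['cx'])/f,(uv[1]-p['cy'])/f,1])
    if c=='wrist':
        T=p['T_tool_cam'];Q=R.from_quat(o['ee_rot']).as_matrix()
        C=np.array(o['position'])+Q@T[:3,3];D=Q@T[:3,:3]@d
    else:
        C=-p['R'].T@p['t'];D=p['R'].T@d
    return C+D*(z-C[2])/D[2]
def totool(o,v): return R.from_quat(o['ee_rot']).as_matrix().T@v*1000
E
python3 - <<'E'
from h import *
o=manip.get_obs();a=viewer.camera('wrist')
print(o['clock'],o['position'],o['ee_rot'],o['joint_pos'],o['ft_force'])
f=finder.find_in('wrist','small_cap_top');print(f[:3])
print('topcam',ray('top',(434,209),.137))
cv2.imwrite('pics/w1.png',a)
E
```

```text
2.75 [ 0.57348708 -0.07515962  0.40461388] [ 7.80044879e-01  6.25723559e-01 -1.88934508e-06 -1.15536744e-04] [-0.54646325  0.26518457  0.71963487  1.6223984  -0.17935728  1.32178974
 -0.01841758] [ 0.3821671  -1.05408085 -0.45440358]
[{'position': [0.5862, -0.0858, 0.1379], 'score': 0.94}]
topcam [ 0.58360511 -0.0843465   0.137     ]
```

View pics/w1.png

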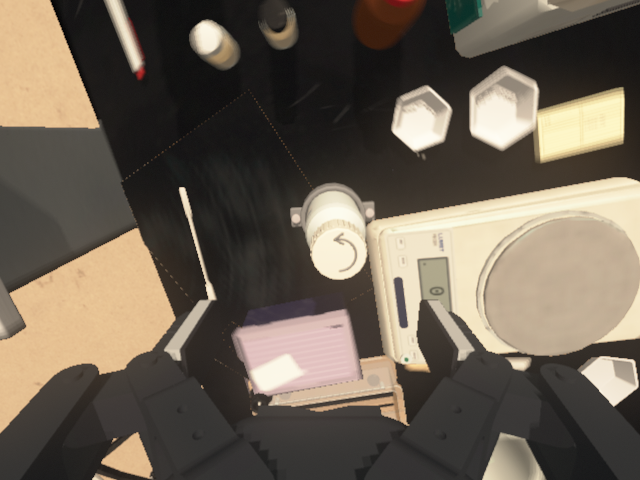

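The wrist view shows the small cap's top centred at about (339,251) px, roughly 58 px wide, as expected for 43 mm. The balance to its right is lower than the fingers will go.

Run:
```python
from h import *
o=manip.get_obs()
p=ray('wrist',(339,251),.137,o);print(p, totool(o,p-o['position']))
print(totool(o,np.array([.5845,-.0855,.137])-o['position']))
# balance height check: side cam unavailable -> finder none
```

```text
[ 0.58773113 -0.08431996  0.137     ] [ -6.02422979  15.92520929 267.57843385]
[ -7.86657874  13.02030916 267.57906566]
```

arm_command(
  plan=[
    {"dp": [-7,15,20],"spin": 0},
    {"dp": [0,0,30],"spin": 0},
    {"dp": [0,0,30],"spin": 0},
    {"dp": [0,0,25],"spin": 0},
    {"dp": [0,0,13],"spin": 0},
  ],
)

```text
clock: 3.35
position: [0.5861, -0.085, 0.2845]
ee_rot: [0.777, 0.63, -0.001, -0.001]
ft_force: [0.3, 0.4, 0.2]
grip_width: 1.0
grasp_force: 0.0
```

arm_command(
  plan=[
    {"dp": [0,0,0],"spin": 0},
    {"dp": [0,0,0],"spin": 0},
  ],
  grip=-0.3,
  newtons=20,
)

```text
clock: 3.55
position: [0.5871, -0.0854, 0.2877]
ee_rot: [0.778, 0.628, 0.0, 0.0]
ft_force: [-0.6, 0.0, 0.3]
grip_width: 0.691
grasp_force: 0.0
```

Run:
```python
from h import *
o=manip.get_obs();a=viewer.camera('wrist')
print(o['clock'],o['position'],o['grip_width'],o['grasp_force'],o['ft_force'])
b=viewer.camera('side');p=viewer.camera_params('side');f=240/np.tan(np.radians(p['vertical_fov']/2))
c=p['R']@[.586,-.085,.13]+p['t'];u,v=(c[:2]/c[2]*f+[p['cx'],p['cy']]).astype(int);print(u,v)
cr=cv2.resize(b[v-40:v+50,u-60:u+60],(400,300))
cv2.imwrite('pics/w2.png',np.hstack([cv2.resize(a,(400,300)),cr]))
```

```text
3.55 [ 0.5870941  -0.08537757  0.287653  ] 0.6908352020225483 0.0 [-0.62381955  0.00365023  0.25354687]
308 192
```

View pics/w2.png

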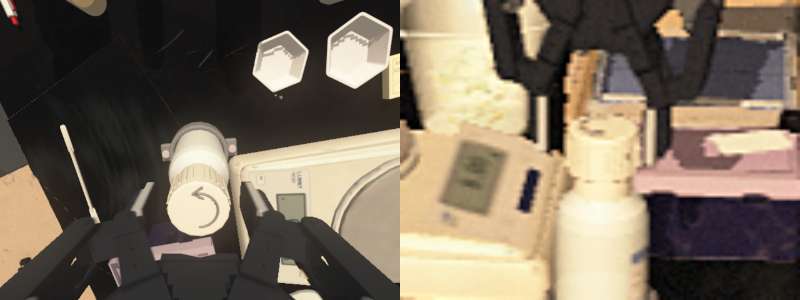

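Cap is centred between the fingers (its centre projects within 2 mm of the tool axis), and the tips reach about mid-cap. Grip, then press.

arm_command(
  plan=[
    {"dp": [0,0,0],"spin": 0},
    {"dp": [0,0,0],"spin": 0},
    {"dp": [0,0,0],"spin": 0},
    {"dp": [0,0,0],"spin": 0},
  ],
  grip=1,
  newtons=45,
)

```text
clock: 4.05
position: [0.5868, -0.0852, 0.2872]
ee_rot: [0.778, 0.628, 0.0, -0.0]
ft_force: [-4.3, 0.5, 4.8]
grip_width: 0.473
grasp_force: 45.1
```

arm_command(
  plan=[
    {"dp": [0,0,3],"spin": 0},
    {"dp": [0,0,3],"spin": 0},
    {"dp": [0,0,2],"spin": 0},
    {"dp": [0,0,0],"spin": 0},
  ],
)

```text
clock: 4.45
position: [0.5868, -0.0854, 0.2805]
ee_rot: [0.778, 0.628, 0.001, -0.0]
ft_force: [-10.5, 2.8, 20.0]
grip_width: 0.474
grasp_force: 46.6
```

arm_command(
  plan=[
    {"dp": [0,0,0],"spin": -0.1},
    {"dp": [0,0,0],"spin": -0.1},
    {"dp": [0,0,0],"spin": -0.1},
    {"dp": [0,0,0],"spin": -0.1},
    {"dp": [0,0,0],"spin": -0.1},
  ],
)

```text
clock: 4.95
position: [0.5859, -0.0855, 0.2804]
ee_rot: [0.597, 0.802, 0.0, -0.002]
ft_force: [-20.1, 3.8, 25.3]
grip_width: 0.474
grasp_force: 48.2
```

arm_command(
  plan=[
    {"dp": [0.5,-1.5,0],"spin": -0.1},
    {"dp": [0,0,0],"spin": -0.12},
    {"dp": [0,0,0],"spin": -0.12},
    {"dp": [0,0,0],"spin": -0.12},
    {"dp": [0,0,0],"spin": -0.12},
  ],
)

```text
clock: 5.45
position: [0.5844, -0.0861, 0.2804]
ee_rot: [0.343, 0.939, -0.0, -0.001]
ft_force: [-17.0, -0.7, 22.9]
grip_width: 0.473
grasp_force: 46.9
```

arm_command(
  plan=[
    {"dp": [0,0,0],"spin": -0.12},
    {"dp": [0,0,0],"spin": -0.12},
    {"dp": [0,0,0],"spin": -0.12},
    {"dp": [0,0,0],"spin": -0.06},
    {"dp": [0,0,0],"spin": 0},
  ],
)

```text
clock: 5.95
position: [0.584, -0.087, 0.2804]
ee_rot: [0.141, 0.99, -0.0, -0.001]
ft_force: [-18.7, -2.8, 23.4]
grip_width: 0.47
grasp_force: 46.9
```

Run:
```python
from h import *
o=manip.get_obs();a=viewer.camera('wrist')
print(o['clock'],o['position'],o['joint_pos'],o['ft_force'],o['torque'])
cv2.imwrite('pics/w3.png',a)
```

```text
5.95 [ 0.58397206 -0.08697357  0.28042675] [-0.2547716   0.36987868  0.39758679  1.72042563 -0.15813635  1.08564869
  1.48024089] [-18.70300636  -2.82962164  23.44434668] [-0.42801892  3.92088189 -0.03880111]
```

View pics/w3.png

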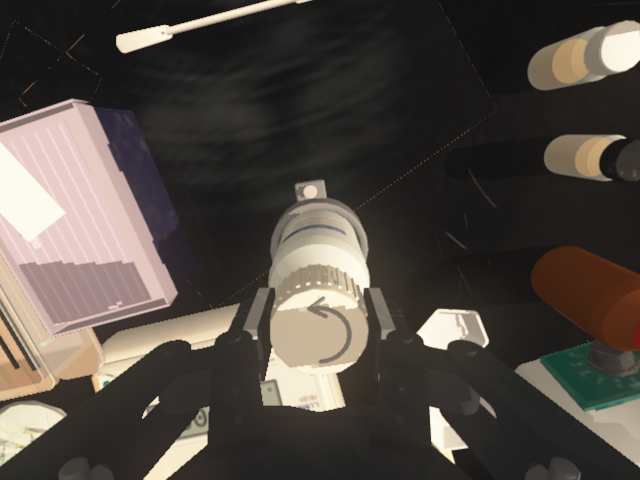

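The arrow has kept its place relative to the gripper (head at about (318,305) px), so the cap turned with it by 1.5 rad. Ease up, open, retreat.

arm_command(
  plan=[
    {"dp": [0,0,-3],"spin": 0},
    {"dp": [0,0,-3],"spin": 0},
    {"dp": [0,0,-1],"spin": 0},
    {"dp": [0,0,0],"spin": 0},
  ],
)

```text
clock: 6.4
position: [0.5839, -0.0868, 0.2858]
ee_rot: [0.142, 0.99, -0.001, -0.002]
ft_force: [-10.1, -4.4, 6.7]
grip_width: 0.469
grasp_force: 45.3
```

arm_command(
  plan=[
    {"dp": [0,0,0],"spin": 0},
    {"dp": [0,0,0],"spin": 0},
    {"dp": [0,0,0],"spin": 0},
    {"dp": [0,0,0],"spin": 0},
    {"dp": [0,0,0],"spin": 0},
  ],
  grip=-0.7,
)

```text
clock: 6.9
position: [0.5853, -0.085, 0.2857]
ee_rot: [0.141, 0.99, 0.0, 0.0]
ft_force: [-0.1, -0.1, -0.4]
grip_width: 0.846
grasp_force: 0.0
```

arm_command(
  plan=[
    {"dp": [0,0,-20],"spin": 0},
    {"dp": [0,0,-30],"spin": 0},
    {"dp": [0,0,-40],"spin": 0},
    {"dp": [0,0,-30],"spin": 0},
    {"dp": [0,0,0],"spin": 0},
  ],
)

```text
clock: 7.4
position: [0.5859, -0.0856, 0.4104]
ee_rot: [0.141, 0.99, 0.001, 0.004]
ft_force: [1.4, -0.1, -0.6]
grip_width: 0.85
grasp_force: 0.0
```

Run:
```python
from h import *
o=manip.get_obs();a=viewer.camera('wrist')
print(o['clock'],o['position'],o['ft_force'],o['grip_width'])
t=viewer.camera('top')
cv2.imwrite('pics/w4.png',np.hstack([cv2.resize(a[140:380,200:440],(400,400)),cv2.resize(t[180:300,240:480],(400,400))]))
```

```text
7.4 [ 0.58591501 -0.08558628  0.41042235] [ 1.43614495 -0.14896336 -0.60058598] 0.8501041845739924
```

View pics/w4.png

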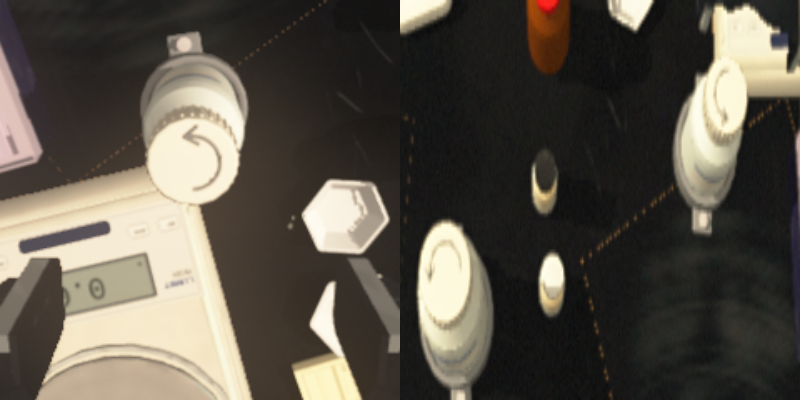

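The small cap's arrow is still turned after release (head at about (190,135) in the left half of the picture). The gripper is clear and the tall bottle is untouched.

```bash
python3 -c "
from workcell import manip
print(manip.hand_in())"
```

```text
the job is handed in; nothing more can be done
None
```

I pressed the smaller bottle's cap down, turned it about 1.5 rad counter-clockwise and let go. The last picture shows it still turned, the arm never went near the taller cap, and I handed the job in at about 7.5 s; no verdict was returned.

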